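Hold a ground plate flush on the free sloped contact stage

ROBOT

A 6-joint arm with a two-finger parallel gripper is mounted at the origin on the work surface. World frame = base frame: x ahead of the robot, y to its left, z up, the work surface at z = 0. Lengths are in mm, angles in rad, forces in N, time in s.
With the tool pointing down it reaches from about 350 to 875 mm from the base axis. Payload 4.2 kg.
Tool frame: the origin (TCP) lies between the finger pads; the fingertips stand 25 mm ahead of it and the grasp point (between the pads) lies 6 mm ahead of it; z points along the fingers, y is the line along which they close (so a half turn about z gives the same grasp; the last joint's range is limited). The gripper opens to 85 mm and grips with 20 to 120 N. Pads are 22 mm wide; open, the fingers measure 114 mm over their backs; the gripper's body (76 mm by 85 mm) begins 54 mm behind the grasp point. The pads swing forward as they close: fully open they stand 13 mm farther back than shut.
Start: joints at [1.385, 0.385, 0.008, 0, -1.194, -0.259], TCP at [268.89, 564.179, 256.312] pointing down, gripper open.
Joint ranges: [-3.14, 3.14], [-1.21, 2.06], [-1.07, 1.41], [-3.16, 2.05], [-2.99, -0.16], [-3.1, 3.1]. Speed limits (rad/s): [2.79, 2.79, 3.14, 3.14, 3.14, 3.14].

INTERFACE

Orientations are given as a unit quaternion [x, y, z, w].
In Python, from bench import arm gives the robot as it stands.
- The arm moves only by the shell command python3 -m pendant 'ROWS'. ROWS is JSON, a list of rows, each a list of 7 numbers: the shift along the tool's x, y, z in m, then the turn, a rotation vector about the tool's x, y, z in degrees, then the finger opening in m, from 0 to 0.0854. In form: [[x, y, z, wx, wy, wz, fingers], ...]. A call has 1 to 12 rows; each row shifts and turns the commanded pose from where the row before left it, along the tool's axes as they then stand; what a row does not reach is not made up. A row lasts 1/10 s, in which the tool goes at most 50 mm and 8.59 degrees, less where a joint would pass 70% of its speed; a pose out of reach is approached as far as the arm can. A call is refused whole if a number of a shift passes 0.05 or a number of a turn 8.59, either way. A call with a gripper value outside its range is refused whole. The fingers move at their own pace and stop on an object; the grip force is fixed at half the most. Time passes only in rows, so rows that do not move let the fingers close. It gives the time, the measured TCP pose, the force, the opening and the grip force at its end, in the units of the state.
- arm.read_state(): the state, without advancing time (a new reading comes with each control period).
- arm.get_image(name): name is "scene" or "top" or "wrist"; returns a dict with "image" (384x512x3 uint8, red, green, blue), "fx", "fy", "cx", "cy" (pixels), "xyz" and "rotation" of the camera in the world. Camera axes: x right, y down, z forward; pixel columns grow to the right and rows downward; lengths in mm; the calibration is good to about 2 mm. A picture is of the moment at which its call begins. There is no depth.
- arm.job_done(): hands the job in; it is judged then, once.
The state is a dict: "clock": time; "joints": joint angles; "joint_vel": joint speeds; "joint_efforts": joint torques, N m; "position": TCP position; "ee_rot": TCP orientation; "contact_force": force on the tool from outside, world axes, zero at the start; "wrist_torque": the same for the moment, N m; "gripper_width": finger opening in mm; "grasp_force": force on a finger pad.
Only numpy, scipy, OpenCV 4.12 (cv2) and the standard library are available. Lean on these libraries where they do the work, as an engineer would, in place of code of your own. Each camera call takes 0.05 s, during which the arm holds its last target. There are 200 camera calls.

TASK

Pick up the brass ground plate by its black fin and hold it flush on the sloped face of the stage that has the green marker on its foot: tilted exactly as the face, centred on the copper pad with its long side up the slope, pressed on gently with a steady push of about 10 N. Finish while still gripping and pressing it there; do not let go. Do not bring the plate against the stage with the red marker, and leave the markers, camera and phone where they are.

Things in the scene. Friction and masses are not known exactly. Their poses are not given: they have to be found in the camera images.
- plate: brass plate 80 mm (x) by 56 mm (y), 5 mm thick, flat underside; a black upright grip fin 40 mm (x) by 12 mm (y) stands in its middle, from 5 to 47 mm above the underside. About 0.14 kg (0.1 to 0.2). Origin: centre of the underside; z points up along the fin. Starts flat on the bench, fin up, before the stages. Either end may go up the slope.
- plate_corner0 (a point): point on the plate's underside 1 mm in from the corner at +x +y: (+39, +27, 0) mm in the plate's frame
- plate_corner1 (a point): point on the plate's underside 1 mm in from the corner at +x -y: (+39, -27, 0) mm in the plate's frame
- plate_corner2 (a point): point on the plate's underside 1 mm in from the corner at -x +y: (-39, +27, 0) mm in the plate's frame
- plate_corner3 (a point): point on the plate's underside 1 mm in from the corner at -x -y: (-39, -27, 0) mm in the plate's frame
- stage_left: left (+y) test stage, fixed: grey foot 170 x 124 x 8 mm from 55 mm in front (-x, robot side) to 115 mm behind its origin; 2 dark cheeks, 116 mm over all, 70 mm high, below the face's centre, bear a white tilting block 104 x 92 x 18 mm. Origin: on the bench under the pivot (71 mm up, along y). Slope locked stiff at 0.2 to 0.5 rad, differing by stage and start; low end to the robot.
- stage_left_face (a point): centre of the sloped face of the left stage, about 80 mm above the bench, 9 mm from the pivot axis along z. z points straight out of the face, x up the slope (away from the robot), y along the level tilt axis. The face is 104 mm (x) by 92 mm (y); a flat copper pad of 80 mm (x) by 56 mm (y) is inlaid in its middle, nothing stands up from it.
- stage_right: right (-y) test stage, fixed: grey foot 170 x 124 x 8 mm from 55 mm in front (-x, robot side) to 115 mm behind its origin; 2 dark cheeks, 116 mm over all, 70 mm high, below the face's centre, bear a white tilting block 104 x 92 x 18 mm. Origin: on the bench under the pivot (71 mm up, along y). Slope locked stiff at 0.2 to 0.5 rad, differing by stage and start; low end to the robot.
- stage_right_face (a point): centre of the sloped face of the right stage, about 80 mm above the bench, 9 mm from the pivot axis along z. z points straight out of the face, x up the slope (away from the robot), y along the level tilt axis. The face is 104 mm (x) by 92 mm (y); a flat copper pad of 80 mm (x) by 56 mm (y) is inlaid in its middle, nothing stands up from it.
- marker_green: green plastic pawn-shaped marker, 26 mm across, 28 mm high, loose; stands on the rear part (+x, away from the robot) of the foot plate of the stage that is free for use, 92 mm behind that stage's origin. Origin: centre of its underside.
- marker_red: red marker of the same shape, in the same place on the foot plate of the other stage, which must not be used. Origin: centre of its underside.
- camera: blue compact camera standing upright, 28 x 90 x 60 mm with a round lens, bystander at the left. Origin: centre of its underside.
- phone: opened black phone lying flat, 75 x 150 x 9 mm, bystander at the right. Origin: centre of its underside.
Not all that is in view belongs to the job. Leave any pink or purple look-alike of the stage_right alone.

How it is judged (in metres and radians):
On the way:
1. the plate is gripped and lifted clear of the bench (height (world z) of plate above 0.03 m and contact force between the fingers and plate above 2 N), for 0.2 s.
At the end, for the whole second after the job is handed in: Fingers grip the plate (over 3 N) and press it, at rest, on the green-marked stage's face with 3 to 30 N: all corners within 3 mm of the face, parallel within 0.06 rad, centred within 12 mm along and across the slope, long side up the slope within 0.17 rad (((horizontal distance between marker_green and stage_left below 0.13 m and z of each of plate_corner0, plate_corner1, plate_corner2, plate_corner3 in the frame of stage_left_face below 0.003 m and angle between the z axis of plate and the z axis of stage_left_face, either way round below 0.06 rad and angle between the x axis of plate and the x axis of stage_left_face, either way round below 0.17 rad and contact force between plate and stage_left between 3 and 30 N and x of plate in the frame of stage_left_face between -0.012 and 0.012 m and y of plate in the frame of stage_left_face between -0.012 and 0.012 m) or (horizontal distance between marker_green and stage_right below 0.13 m and z of each of plate_corner0, plate_corner1, plate_corner2, plate_corner3 in the frame of stage_right_face below 0.003 m and angle between the z axis of plate and the z axis of stage_right_face, either way round below 0.06 rad and angle between the x axis of plate and the x axis of stage_right_face, either way round below 0.17 rad and contact force between plate and stage_right between 3 and 30 N and x of plate in the frame of stage_right_face between -0.012 and 0.012 m and y of plate in the frame of stage_right_face between -0.012 and 0.012 m)) and contact force between the fingers and plate above 3 N and linear speed of plate below 0.02 m/s); the arm keeps its last pose, push and grip.
It fails at once if the plate presses on the stage with the red marker ((horizontal distance between marker_red and stage_left below 0.13 m and contact force between plate and stage_left above 1.5 N) or (horizontal distance between marker_red and stage_right below 0.13 m and contact force between plate and stage_right above 1.5 N)).
It fails at once if the plate is pushed on a stage with more than 60 N (contact force between plate and stage_left above 60 N or contact force between plate and stage_right above 60 N).
It fails at once if a marker is moved more than 20 mm (distance of any of marker_green, marker_red from where it was at the start of the episode above 0.02 m).
It fails at once if the camera or the phone is moved more than 20 mm (distance of any of camera, phone from where it was at the start of the episode above 0.02 m).
It also fails if it takes over 38 s, if anything falls off the work surface, if the arm or the gripper's body presses on something with over 40 N, if the wrist force passes 120 N, or if a joint passes its speed limit or range.

## Working session

There is one attempt and no reset: what is moved stays moved. The work goes in short steps, Python scripts to look and compute and a shell command to move; the robot and the scene stay as the last step left them, time stands still between calls to the robot, and variables do not carry over. Pictures are saved under pics/ and viewed, at most 10 in all, crops included, and the job is handed in when it is done.

```bash
ls; mkdir -p pics
cat > h.py <<'E'
import numpy as np,cv2
from bench import arm
from scipy.spatial.transform import Rotation as R
def grab(n,f):
    d=arm.get_image(n); cv2.imwrite('pics/'+f+'.png',d['image'][:,:,::-1]); np.save('pics/'+f+'.npy',d,allow_pickle=True); return d
def load(f): return np.load('pics/'+f+'.npy',allow_pickle=True).item()
def rot(d):
    r=np.array(d['rotation'],float); return r if r.shape==(3,3) else R.from_quat(r).as_matrix()
def ray(d,u,v): 
    w=rot(d)@np.array([(u-d['cx'])/d['fx'],(v-d['cy'])/d['fy'],1]); return np.array(d['xyz'],float),w/np.linalg.norm(w)
def onz(d,u,v,z):
    c,w=ray(d,u,v); return c+w*(z-c[2])/w[2]
def proj(d,p):
    q=rot(d).T@(np.array(p)-d['xyz']); return np.array([d['fx']*q[0]/q[2]+d['cx'],d['fy']*q[1]/q[2]+d['cy']])
def tri(d1,p1,d2,p2):
    A=np.zeros((3,3));b=np.zeros(3)
    for d,p in((d1,p1),(d2,p2)):
        c,w=ray(d,*p);M=np.eye(3)-np.outer(w,w);A+=M;b+=M@c
    return np.linalg.solve(A,b)
E
python3 - <<'E'
from h import *
a=grab('scene','s0');b=grab('top','t0')
cv2.imwrite('pics/both.png',cv2.resize(np.hstack([a['image'],b['image']])[:,:,::-1],(800,300)))
print(a['xyz'],a['rotation'],b['xyz'],b['rotation'],a['fx'],b['fx']);print(arm.read_state())
E
```

```text
pics
[1277.83784604  163.77735831  677.00044395] [ 0.54593498  0.71538596 -0.34494884 -0.26681121] [514.35915612 -27.27910202 957.77703345] [ 0.7089539  -0.70488165  0.01879935 -0.01314596] 382.4495636711958 360.8821827685647
{'clock': 0.1, 'joints': array([ 1.38457659e+00,  3.85473520e-01,  6.74215011e-03, -4.28302411e-04,
       -1.19401789e+00, -2.58568959e-01]), 'joint_vel': array([ 6.18285038e-04,  1.48749288e-04,  3.72365246e-03,  2.76920718e-03,
       -1.29814575e-03, -8.22893981e-05]), 'joint_efforts': array([-5.66149756e-04, -3.93321025e+01,  1.88928473e+01,  4.19796824e+00,
       -2.63265581e-03,  5.31983673e-06]), 'position': array([268.71241287, 563.74799749, 255.32767428]), 'ee_rot': array([ 9.75354225e-01, -2.20642566e-01, -1.63606618e-04,  9.83028082e-04]), 'contact_force': array([-0.26220041, -0.82763593,  0.03305698]), 'wrist_torque': array([-0.02182361, -0.00823939, -0.05182014]), 'grasp_force': 0.0, 'gripper_width': 85.37230115119505}
```

View pics/t0.png

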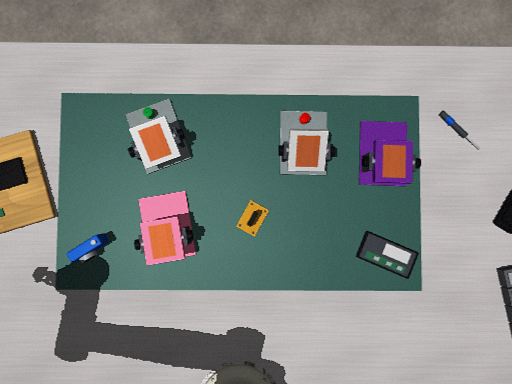

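View pics/s0.png

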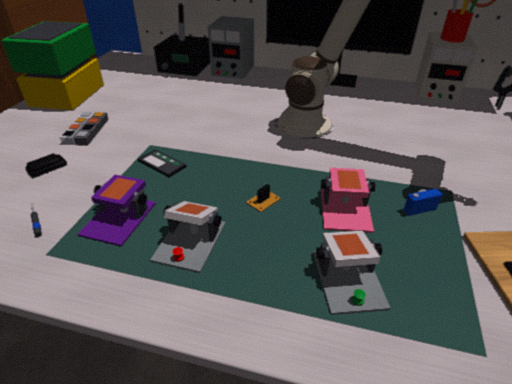

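The top view shows the green marker at (148,113) on the grey-footed stage with its pad at (155,142). The red marker is at (305,118) on the other stage, and the plate is at (253,217). The pink (165,235) and purple (390,160) stages are look-alikes and have no marker. The green-marked white/grey stage at the left fits the description, so I'll measure it and confirm with a crop.

```bash
cat >> h.py <<'E'
def quad(d,lo,hi,box=None,s=4):
    im=cv2.resize(d['image'],None,fx=s,fy=s,interpolation=cv2.INTER_CUBIC)
    m=cv2.inRange(cv2.cvtColor(im,cv2.COLOR_RGB2HSV),lo,hi)
    if box is not None:
        k=np.zeros_like(m);x0,y0,x1,y1=[int(s*b) for b in box];k[y0:y1,x0:x1]=255;m&=k
    c=max(cv2.findContours(m,cv2.RETR_EXTERNAL,cv2.CHAIN_APPROX_NONE)[0],key=cv2.contourArea)
    h=cv2.convexHull(c)
    for e in np.arange(.01,.2,.005):
        q=cv2.approxPolyDP(h,e*cv2.arcLength(h,True),True)
        if len(q)==4:break
    q=q[:,0].astype(float)
    # refine: fit lines to contour points near each side
    P=c[:,0].astype(float);L=[]
    for i in range(4):
        a,b=q[i],q[(i+1)%4];t=(b-a)/np.linalg.norm(b-a);n=np.array([-t[1],t[0]])
        al=(P-a)@t/np.linalg.norm(b-a);S=P[(abs((P-a)@n)<1.2*s)&(al>.12)&(al<.88)]
        vx,vy,x,y=cv2.fitLine(S.astype(np.float32),cv2.DIST_HUBER,0,.01,.01).ravel();L.append((-vy,vx,-vy*x+vx*y))
    out=[]
    for i in range(4):
        A=np.array([L[i-1],L[i]]);out.append(np.linalg.solve(A[:,:2],A[:,2]))
    return (np.array(out)+.5)/s-.5, cv2.contourArea(c)/s/s
E
python3 - <<'E'
from h import *
a=load('s0');b=load('t0')
qs,A=quad(a,(4,120,80),(16,255,255),(325,230,380,262));qt,B=quad(b,(4,120,80),(16,255,255),(125,112,185,170))
print(qs,A);print(qt,B)
best=None
for r in range(8):
    o=np.roll(qs,r%4,0); o=o[::-1] if r>3 else o
    P=np.array([tri(a,o[i],b,qt[i]) for i in range(4)]);e=sum(np.linalg.norm(proj(b,P[i])-qt[i])+np.linalg.norm(proj(a,P[i])-o[i]) for i in range(4))
    if best is None or e<best[0]:best=(e,P)
e,P=best;print(e,P,P.mean(0),[np.linalg.norm(P[i]-P[i-1]) for i in range(4)])
print(np.cross(P[2]-P[0],P[3]-P[1])/np.linalg.norm(np.cross(P[2]-P[0],P[3]-P[1])))
qp,C=quad(b,(17,120,100),(32,255,255),(230,190,280,245));print(qp,C)
W=np.array([onz(b,*p,5) for p in qp]);print(W,W.mean(0))
for n,box in(('green',(135,100,160,122)),):
    im=b['image'];hs=cv2.cvtColor(im,cv2.COLOR_RGB2HSV);m=cv2.inRange(hs,(50,150,80),(80,255,255));x0,y0,x1,y1=box;ys,xs=np.nonzero(m[y0:y1,x0:x1]);print(n,onz(b,xs.mean()+x0,ys.mean()+y0,30))
g=np.hstack([cv2.resize(b['image'][90:180,115:205],(400,400),interpolation=2),cv2.resize(b['image'][190:245,225:280],(400,400),interpolation=2)])
cv2.imwrite('pics/crop1.png',g[:,:,::-1])
E
```

```text
[[367.81012 252.8911 ]
 [342.99097 254.72511]
 [332.83902 235.29169]
 [355.8594  233.57207]] 484.0
[[158.69397 122.90585]
 [171.0252  153.28458]
 [150.40816 160.86087]
 [137.8133  130.63051]] 723.625
3.240759139557464 [[708.62889017 195.90539366  89.49253875]
 [637.3615804  169.30957678  70.8209002 ]
 [618.28757303 219.24401549  71.24405536]
 [689.48519322 245.59836587  89.37759679]] [663.44080921 207.51433795  80.23377277] [np.float64(53.253035896345985), np.float64(78.32622168078606), np.float64(53.45507447694498), np.float64(78.05432870396685)]
[ 0.2187753   0.0869303  -0.97189531]
[[250.20764 199.43759]
 [268.6475  209.73476]
 [254.03151 236.22856]
 [235.43631 225.94836]] 641.25
[[525.65686126 -27.94949909   5.        ]
 [498.79798958 -76.72412148   5.        ]
 [429.11516338 -38.5649195    5.        ]
 [455.76949803  10.47387515   5.        ]] [477.33487806 -33.19116623   5.        ]
green [750.71226653 239.86724359  30.        ]
```

View pics/crop1.png

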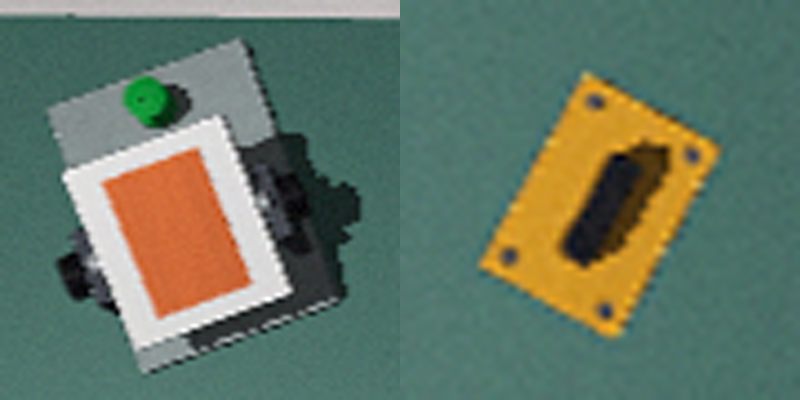

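The crop confirms it: the green pawn stands on the grey foot behind the white block with the copper pad, and the plate's fin runs along its long side. The pad centre is about (663,207.5,80), with yaw 0.36 and tilt 0.24. The plate is at (477,-33), yaw -0.50. Starting the approach.

```bash
cat >> h.py <<'E'
def goal(pos,yaw,tilt=0):
    # tool pose delta (tool axes, mm, deg). tool z = -face normal, tool x up slope dir
    s=arm.read_state();Rc=R.from_quat(s['ee_rot'])
    Rg=R.from_euler('z',yaw)*R.from_euler('y',-tilt)*R.from_euler('x',np.pi)
    print('pos',s['position'].round(1),'t',s['clock'],'F',s['contact_force'].round(1),'grip',round(s['gripper_width'],1),round(s['grasp_force'],1))
    print('shift now-frame',Rc.inv().apply(np.array(pos)-s['position']).round(1),'goal-frame',Rg.inv().apply(np.array(pos)-s['position']).round(1),'turn deg',np.degrees((Rc.inv()*Rg).as_rotvec()).round(2))
E
python3 -m pendant '[[0.03,0.03,0,0,0,0.3,0.0854],[0.03,0.03,0,0,0,0.3,0.0854],[0.03,0.03,0,0,0,0.3,0.0854],[0.03,0.03,0,0,0,0.3,0.0854],[0.03,0.03,0,0,0,0.3,0.0854],[0.03,0.03,0,0,0,0.3,0.0854],[0.03,0.03,0,0,0,0.3,0.0854],[0.03,0.03,0,0,0,0.3,0.0854],[0.03,0.03,0,0,0,0.3,0.0854],[0.03,0.03,0,0,0,0.3,0.0854],[0.03,0.03,0,0,0,0.3,0.0854],[0.03,0.03,0,0,0,0.0,0.0854]]'
python3 -c "
from h import *
goal((477,-33,200),-0.503)"
```

```text
clock: 1.3
position: [424.9, 77.9, 256.2]
ee_rot: [0.969, -0.248, -0.0, -0.0]
contact_force: [0.1, 0.6, 0.1]
gripper_width: 85.5
grasp_force: 0.0
pos [424.9  77.9 256.2] t 1.3 F [0.1 0.6 0.1] grip 85.5 0.0
shift now-frame [99.  72.2 56.2] goal-frame [99.1 72.1 56.2] turn deg [-0.    0.01  0.05]
```

```bash
python3 -m pendant '[[0.025,0.018,0.014,0,0,0,0.0854],[0.025,0.018,0.014,0,0,0,0.0854],[0.025,0.018,0.014,0,0,0,0.0854],[0.024,0.018,0.014,0,0,0,0.0854],[0,0,0,0,0,0,0.0854],[0,0,0,0,0,0,0.0854]]'
python3 - <<'E'
from h import *
goal((477,-33,200),-0.503)
d=grab('wrist','w1');print(d['xyz'],[proj(d,(477.3,-33.2,5)),proj(d,(477.3,-33.2,47))])
q,A=quad(d,(17,120,90),(32,255,255));print(q,A);W=np.array([onz(d,*p,5) for p in q]);print(W,W.mean(0))
E
```

```text
clock: 1.9
position: [476.8, -31.7, 199.7]
ee_rot: [0.968, -0.249, -0.001, 0.0]
contact_force: [-0.1, 0.2, 0.3]
gripper_width: 85.3
grasp_force: 0.0
pos [476.8 -31.7 199.7] t 1.9 F [-0.1  0.2  0.3] grip 85.3 0.0
shift now-frame [ 0.8  1.1 -0.3] goal-frame [ 0.8  1.1 -0.3] turn deg [ 0.07  0.08 -0.06]
[545.52888198 -69.84364085 316.88499815] [array([256.74679387, 172.30371998]), array([256.85692195, 182.02443054])]
[[280.2782  137.125  ]
 [278.38107 201.375  ]
 [234.76761 201.375  ]
 [232.80763 137.125  ]] 2924.90625
[[500.54417467 -76.79325462   5.        ]
 [432.08931991 -38.76072077   5.        ]
 [458.11764199   8.3461429    5.        ]
 [526.82929655 -29.20113768   5.        ]] [479.39510828 -34.10224254   5.        ]
```

View pics/w1.png

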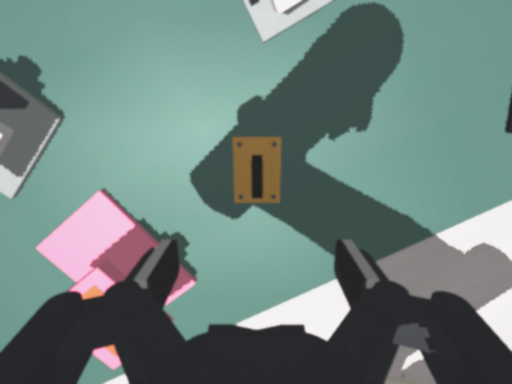

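The wrist view shows the plate at (256,170), aligned with the fingers, 2 mm from the top-view fix. Next: descend, grip and lift.

```bash
python3 -m pendant '[[0.0025,0.001,0.03,0,0,0,0.06],[0,0,0.03,0,0,0,0.06],[0,0,0.03,0,0,0,0.06],[0,0,0.03,0,0,0,0.06],[0,0,0.022,0,0,0,0.06],[0,0,0.012,0,0,0,0.06],[0,0,0.008,0,0,0,0.06],[0,0,0,0,0,0,0.06]]'
python3 -m pendant '[[0,0,0,0,0,0,0.03],[0,0,0,0,0,0,0.015],[0,0,0,0,0,0,0],[0,0,0,0,0,0,0],[0,0,0,0,0,0,0],[0,0,0,0,0,0,0],[0,0,0,0,0,0,0],[0,0,0,0,0,0,0]]'
```

```text
clock: 2.75
position: [478.7, -32.4, 38.1]
ee_rot: [0.969, -0.248, -0.0, 0.0]
contact_force: [0.5, -0.1, -0.7]
gripper_width: 60.2
grasp_force: 0.0
clock: 3.55
position: [479.5, -33.0, 39.2]
ee_rot: [0.969, -0.248, 0.001, -0.0]
contact_force: [-0.5, 0.8, 6.8]
gripper_width: 11.1
grasp_force: 59.5
```

```bash
python3 -m pendant '[[0,0,-0.01,0,0,0,0],[0,0,-0.02,0,0,0,0],[0,0,-0.03,0,0,0,0],[0,0,-0.03,0,0,0,0],[0,0,-0.03,0,0,-6,0],[0,0,-0.03,0,0,-6,0],[0,0,-0.01,0,0,-6,0],[0,0,0,0,0,-6,0],[0,0,0,0,0,-6,0],[0,0,0,0,0,-6,0],[0,0,0,0,0,-6,0],[0,0,0,0,0,-7,0]]'
python3 - <<'E'
from h import *
C=np.array([663.4,207.5,80.2]);n=R.from_euler('z',.36).apply([-np.sin(.238),0,np.cos(.238)])
goal(C+n*119,.36,.238)
d=grab('wrist','w2')
s=arm.read_state();q,A=quad(d,(15,100,60),(32,255,255));print(q,A)
E
```

```text
clock: 4.75
position: [478.0, -33.3, 198.3]
ee_rot: [0.984, 0.178, -0.001, -0.0]
contact_force: [-0.3, 0.1, -1.6]
gripper_width: 11.4
grasp_force: 58.5
pos [478.  -33.3 198.3] t 4.75 F [-0.3  0.1 -1.6] grip 11.4 58.5
shift now-frame [ 229.8 -160.8    2.3] goal-frame [ 223.2 -160.1   56.6] turn deg [-1.000e-02  1.369e+01 -1.700e-01]Traceback (most recent call last):
  File "<stdin>", line 5, in <module>
  File "h.py", line 36, in quad
    vx,vy,x,y=cv2.fitLine(S.astype(np.float32),cv2.DIST_HUBER,0,.01,.01).ravel();L.append((-vy,vx,-vy*x+vx*y))
              ~~~~~~~~~~~^^^^^^^^^^^^^^^^^^^^^^^^^^^^^^^^^^^^^^^^^^^^^^^
cv2.error: OpenCV(4.12.0) /io/opencv/modules/imgproc/src/linefit.cpp:50: error: (-215:Assertion failed) count > 0 in function 'fitLine2D_wods'
```

View pics/w2.png

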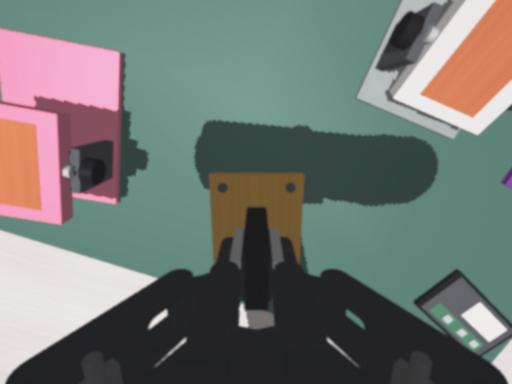

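The plate is held square in the fingers: its far edge is at row 173, columns 209–304, with no yaw. Moving to the standoff over the green-marked stage.

```bash
python3 -m pendant '[[0.015,-0.01,0,0,0,0,0],[0.03,-0.021,0,0,0,0,0],[0.03,-0.021,0,0,0,0,0],[0.03,-0.021,0,0,0,0,0],[0.03,-0.021,0,0,0,0,0],[0.03,-0.021,0,0,0,0,0],[0.03,-0.021,0,0,0,0,0],[0.025,-0.018,0,0,0,0,0],[0.01,-0.007,0,0,4,0,0],[0,0,0,0,5,0,0],[0,0,0,0,4.7,0,0],[0,0,0,0,0,0,0]]'
python3 - <<'E'
from h import *
d=load('w2');Rt=R.from_quat([.984,.178,-.001,0])
for p in((209,173),(304,173)):print('edge tool',Rt.inv().apply(onz(d,*p,198.3-34)-[478,-33.3,198.3]).round(1))
C=np.array([663.4,207.5,80.2]);n=R.from_euler('z',.36).apply([-np.sin(.238),0,np.cos(.238)])
goal(C+n*119,.36,.238)
grab('scene','s3');d=grab('wrist','w3')
cv2.imwrite('pics/c3.png',np.hstack([cv2.resize(d['image'],(400,300)),cv2.resize(load('s3')['image'][150:330,250:490],(400,300))])[:,:,::-1])
E
```

```text
clock: 6.0
position: [636.6, 197.1, 197.1]
ee_rot: [0.978, 0.174, 0.115, -0.021]
contact_force: [0.1, -0.2, -1.2]
gripper_width: 11.2
grasp_force: 58.6
edge tool [ 40.3 -26.5  33.9]
edge tool [40.2 28.5 33.9]
pos [636.6 197.1 197.1] t 6.0 F [ 0.1 -0.2 -1.2] grip 11.2 58.6
shift now-frame [ 0.3 -0.3  1.4] goal-frame [ 0.3 -0.3  1.4] turn deg [ 0.1   0.17 -0.48]
```

View pics/c3.png

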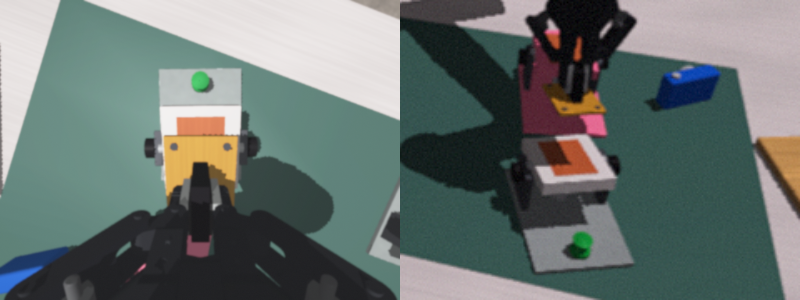

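The wrist view (left) shows the plate squarely over the pad, with the pad's far strip and the block edges parallel to the plate's edge. I'll check numerically and refine the tilt with the block's and pad's far edges.

Run:
```python
from h import *
d=load('w3');s=arm.read_state();Rt=R.from_quat(s['ee_rot']);T=s['position'];nz=Rt.apply([0,0,1])
hs=cv2.cvtColor(d['image'],cv2.COLOR_RGB2HSV)
def tf(u,v,D):
    c,w=ray(d,u,v);t=((T+nz*D-c)@nz)/(w@nz);return Rt.inv().apply(c+w*t-T)
for nm,lo,hi in(('pad',(3,120,80),(16,255,255)),('white',(0,0,190),(180,45,255))):
    m=cv2.inRange(hs,lo,hi);k=np.zeros_like(m);k[120:185,195:320]=255;m&=k
    n,l,st,_=cv2.connectedComponentsWithStats(m);i=1+np.argmax(st[1:,4]);print(nm,st[i])
    ys,xs=np.nonzero(l==i)
    # far edge: line of first row per column
    cols=np.unique(xs)[4:-4];top=np.array([ys[xs==c].min() for c in cols]);p=np.polyfit(cols,top,1);print(' far edge slope',p[0],'row mid',np.polyval(p,cols.mean()))
    x0,x1=xs.min()-.5,xs.max()+.5
    for D in (119,):print(tf(x0,np.polyval(p,x0)-.5,D).round(1),tf(x1,np.polyval(p,x1)-.5,D).round(1))
```

```text
pad [ 227  151   60   23 1362]
 far edge slope -2.3027996641469292e-17 row mid 151.00000000000003
[ 37.9 -25.4 119. ] [ 37.8  27.4 119. ]
white [ 204  120  105   65 3747]
 far edge slope 0.0002629917946558281 row mid 120.04123711340209
[ 64.3 -44.  119. ] [ 64.2  45.2 119. ]
```

Pad centre and plate centre agree to about 1 mm in the tool frame, and yaw matches. Descending along the face normal.

```bash
python3 -m pendant '[[0,0,0.015,0,0,0,0],[0,0,0.02,0,0,0,0],[0,0,0.018,0,0,0,0],[0,0,0.012,0,0,0,0],[0,0,0.006,0,0,0,0],[0,0,0.002,0,0,0,0],[0,0,0,0,0,0,0],[0,0,0,0,0,0,0]]'
python3 - <<'E'
from h import *
C=np.array([663.4,207.5,80.2]);n=R.from_euler('z',.36).apply([-np.sin(.238),0,np.cos(.238)])
goal(C+n*39.2,.36,.238);s=arm.read_state();Rt=R.from_quat(s['ee_rot']);print(Rt.inv().apply(s['contact_force']),Rt.inv().apply(s['wrist_torque']))
grab('wrist','w4');grab('scene','s4')
cv2.imwrite('pics/c4.png',np.hstack([load('w4')['image'][60:260,160:360].repeat(2,0).repeat(2,1),cv2.resize(load('s4')['image'][200:290,305:395],(400,400),interpolation=2)])[:,:,::-1])
E
```

```text
clock: 6.9
position: [655.7, 203.6, 128.3]
ee_rot: [0.977, 0.174, 0.118, -0.021]
contact_force: [-0.4, -0.8, -0.2]
gripper_width: 11.0
grasp_force: 58.6
pos [655.7 203.6 128.3] t 6.9 F [-0.4 -0.8 -0.2] grip 11.0 58.6
shift now-frame [-3.1 -0.9  9.6] goal-frame [-3.  -0.9  9.6] turn deg [ 0.09 -0.16 -0.4 ]
[-0.70390982  0.58555946 -0.00796974] [ 0.02253975 -0.58577362  0.01577645]
```

View pics/c4.png

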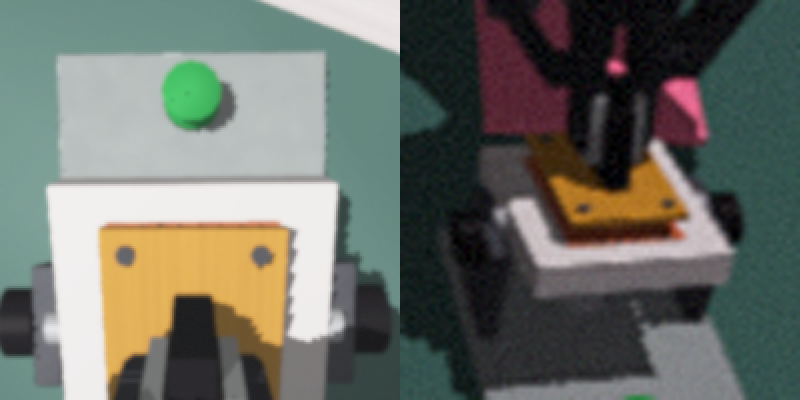

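The plate is just above the face, laterally centred (plate 100–290, pad 107–280 in the crop), with only a sliver of the pad's far edge showing. I'll check the along-slope offset.

Run:
```python
from h import *
d=load('w4');s=arm.read_state();Rt=R.from_quat(s['ee_rot']);T=s['position'];nz=Rt.apply([0,0,1]);print(T,Rt.inv().apply(d['xyz']-T))
def tf(u,v,D):
    c,w=ray(d,u,v);t=((T+nz*D-c)@nz)/(w@nz);return Rt.inv().apply(c+w*t-T).round(1)
print('plate',tf(209.5,173.5,34),tf(305,173.5,34))
for D in(44,48.8):print('pad',D,tf(213,171,D),tf(300,171,D),'block',tf(184,151.5,D),tf(328.5,151.5,D))
```

```text
[655.58807574 203.5371587  128.44796847] [  77.98490972    0.68660024 -117.17856212]
plate [ 40.  -26.3  34. ] [39.9 29.  34. ]
pad 44 [ 39.  -25.8  44. ] [39.  27.7 44. ] block [ 51.1 -42.7  44. ] [51.  44.2 44. ]
pad 48.8 [ 37.9 -26.6  48.8] [37.8 28.5 48.8] block [ 50.3 -44.   48.8] [50.2 45.5 48.8]
```

```bash
python3 -m pendant '[[-0.002,0,0.002,0,0,0,0],[0,0,0.002,0,0,0,0],[0,0,0.001,0,0,0,0],[0,0,0.001,0,0,0,0],[0,0,0.0005,0,0,0,0],[0,0,0,0,0,0,0],[0,0,0,0,0,0,0]]'
cat > f.py <<'E'
from h import *
C=np.array([663.4,207.5,80.2]);n=R.from_euler('z',.36).apply([-np.sin(.238),0,np.cos(.238)])
goal(C+n*39.2,.36,.238);s=arm.read_state();Rt=R.from_quat(s['ee_rot']);print(Rt.inv().apply(s['contact_force']).round(2),Rt.inv().apply(s['wrist_torque']).round(3))
E
python3 f.py; python3 -m pendant '[[0,0,0.0005,0,0,0,0],[0,0,0.0005,0,0,0,0],[0,0,0,0,0,0,0]]'; python3 f.py
```

```text
clock: 7.7
position: [655.0, 203.2, 120.6]
ee_rot: [0.977, 0.174, 0.117, -0.021]
contact_force: [0.3, -0.7, -1.7]
gripper_width: 11.2
grasp_force: 58.6
pos [655.  203.2 120.6] t 7.7 F [ 0.3 -0.7 -1.7] grip 11.2 58.6
shift now-frame [-0.4 -1.   2.3] goal-frame [-0.4 -1.   2.3] turn deg [ 0.1  -0.07 -0.4 ]
[-0.41  0.78  1.68] [-0.02  -0.63  -0.023]
clock: 8.0
position: [655.1, 203.3, 119.5]
ee_rot: [0.977, 0.174, 0.117, -0.021]
contact_force: [-0.6, 0.0, -1.4]
gripper_width: 11.1
grasp_force: 58.6
pos [655.1 203.3 119.5] t 8.0 F [-0.6  0.  -1.4] grip 11.1 58.6
shift now-frame [-0.3 -1.   1.2] goal-frame [-0.3 -1.   1.2] turn deg [ 0.1  -0.06 -0.4 ]
[-0.82 -0.24  1.24] [-0.016 -0.633  0.013]
```

```bash
for i in 1; do python3 -m pendant '[[0,0,0.0005,0,0,0,0],[0,0,0.0005,0,0,0,0],[0,0,0,0,0,0,0]]' >/dev/null; python3 f.py;  python3 -m pendant '[[0,0,0.0005,0,0,0,0],[0,0,0,0,0,0,0],[0,0,0,0,0,0,0]]' >/dev/null; python3 f.py; done
```

```text
pos [655.4 203.4 118.7] t 8.3 F [ 0.3 -0.4 -2.1] grip 11.1 58.7
shift now-frame [-0.4 -1.   0.3] goal-frame [-0.4 -1.   0.3] turn deg [ 0.1  -0.07 -0.39]
[-0.36  0.48  2.05] [ 0.004 -0.542  0.062]
pos [655.5 203.4 118.5] t 8.6 F [-1.  -0.6  0.9] grip 11.3 59.1
shift now-frame [-0.4 -1.   0.1] goal-frame [-0.4 -1.   0.1] turn deg [ 0.1  -0.08 -0.39]
[-0.91  0.27 -1.13] [ 0.089 -0.891  0.033]
```

```bash
python3 -m pendant '[[0,0,0.0003,0,0,0,0],[0,0,0,0,0,0,0],[0,0,0,0,0,0,0]]' >/dev/null; python3 f.py;  python3 -m pendant '[[0,0,0.0003,0,0,0,0],[0,0,0,0,0,0,0],[0,0,0,0,0,0,0]]' >/dev/null; python3 f.py
```

```text
pos [655.6 203.4 118.4] t 8.9 F [-2.8 -0.6  3. ] grip 11.6 59.5
shift now-frame [-0.5 -1.   0. ] goal-frame [-0.5 -1.   0. ] turn deg [ 0.1  -0.08 -0.39]
[-2.06 -0.42 -3.62] [ 0.143 -1.301  0.029]
pos [655.6 203.5 118.4] t 9.2 F [-3.1 -2.   5.7] grip 11.4 59.9
shift now-frame [-0.5 -1.  -0.1] goal-frame [-0.5 -1.  -0.1] turn deg [ 0.1  -0.09 -0.39]
[-2.11  0.86 -6.41] [ 0.221 -1.415  0.002]
```

Contact is biased to the low, -y corner: the reaction moment changed by (+0.2, -0.8) Nm. I'll comply with small rotations in that direction.

```bash
python3 -m pendant '[[0,0,0,0.2,-0.5,0,0],[0,0,0,0,0,0,0],[0,0,0,0,0,0,0]]' >/dev/null; python3 f.py;  python3 -m pendant '[[0,0,0.0002,0.2,-0.5,0,0],[0,0,0,0,0,0,0],[0,0,0,0,0,0,0]]' >/dev/null; python3 f.py
```

```text
pos [656.  203.6 118.2] t 9.5 F [-2.5 -1.1  4.4] grip 11.4 59.7
shift now-frame [-0.9 -1.1 -0.3] goal-frame [-0.9 -1.1 -0.4] turn deg [-0.1   0.38 -0.39]
[-1.67  0.12 -4.89] [-0.036 -1.067 -0.005]
pos [656.3 203.6 118. ] t 9.8 F [-1.6 -1.   5.9] grip 11.3 59.8
shift now-frame [-1.2 -1.1 -0.5] goal-frame [-1.1 -1.1 -0.5] turn deg [-0.3   0.85 -0.38]
[-0.55  0.36 -6.16] [-0.397 -0.784  0.025]
```

```bash
python3 -m pendant '[[0,0,0.0002,-0.2,-0.4,0,0],[0,0,0,0,0,0,0],[0,0,0,0,0,0,0]]' >/dev/null; python3 f.py;  python3 -m pendant '[[0,0,0.0002,0,0,0,0],[0,0,0,0,0,0,0],[0,0,0,0,0,0,0],[0,0,0,0,0,0,0]]' >/dev/null; python3 f.py
```

```text
pos [656.3 203.7 118. ] t 10.1 F [-2.7 -1.5  5.1] grip 11.4 59.8
shift now-frame [-1.2 -1.  -0.6] goal-frame [-1.2 -1.  -0.6] turn deg [-0.11  1.22 -0.39]
[-1.86  0.46 -5.61] [-0.278 -0.627 -0.031]
pos [656.3 203.7 118. ] t 10.5 F [-3.  -1.6  6.3] grip 11.0 59.9
shift now-frame [-1.2 -1.  -0.6] goal-frame [-1.2 -1.  -0.6] turn deg [-0.11  1.22 -0.38]
[-1.9   0.47 -6.87] [-0.253 -0.715 -0.052]
```

```bash
python3 -m pendant '[[0,0,0.0002,-0.12,0,0,0],[0,0,0,0,0,0,0],[0,0,0,0,0,0,0],[0,0,0,0,0,0,0],[0,0,0,0,0,0,0]]' >/dev/null; python3 f.py
python3 - <<'E'
from h import *
d=grab('wrist','w5');grab('scene','s5')
cv2.imwrite('pics/c5.png',np.hstack([cv2.resize(d['image'][60:260,160:360],(400,400),interpolation=2),cv2.resize(load('s5')['image'][210:280,315:385],(400,400),interpolation=2)])[:,:,::-1])
E
```

```text
pos [656.3 203.7 118. ] t 11.0 F [-3.5 -1.9  8.1] grip 10.8 60.1
shift now-frame [-1.2 -1.  -0.6] goal-frame [-1.2 -1.  -0.6] turn deg [ 0.    1.21 -0.39]
[-2.08  0.52 -8.78] [-0.094 -0.887 -0.061]
```

View pics/c5.png

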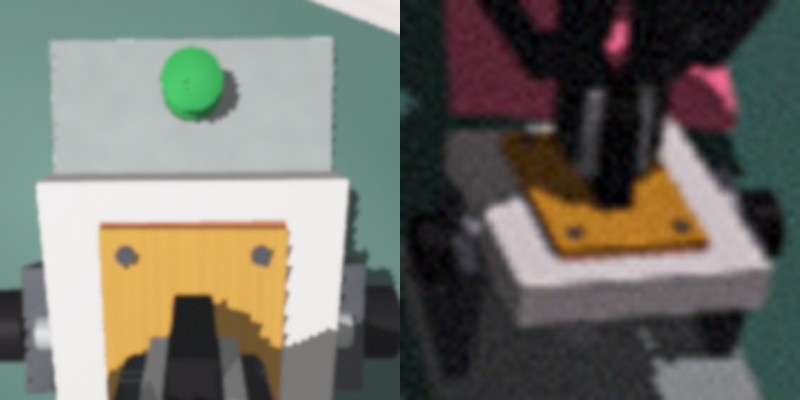

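The plate sits flush on the pad: about 1 mm of pad shows at the far edge (row 223), and the side margins are equal (62 and 59 px). The push is about 10 N. I'll check it's steady and hand in.

```bash
python3 -m pendant '[[0,0,0,0,0,0,0],[0,0,0,0,0,0,0],[0,0,0,0,0,0,0],[0,0,0,0,0,0,0],[0,0,0,0,0,0,0],[0,0,0,0,0,0,0]]' >/dev/null; python3 f.py; python3 -c "
from bench import arm
print(arm.job_done())"
```

```text
pos [656.3 203.7 118. ] t 11.7 F [-3.5 -1.1  7.8] grip 11.3 60.1
shift now-frame [-1.2 -1.  -0.6] goal-frame [-1.2 -1.  -0.6] turn deg [ 0.    1.21 -0.39]
[-1.91 -0.21 -8.37] [-0.01  -0.916 -0.055]
the job is handed in; nothing more can be done
None
```

I handed the job in at 11.7 s with the plate still gripped and pressed flush on the green-marked left stage, about 1 mm off centre, with a steady push of about 10 N; the hand-in returned no verdict.

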